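# Seat the drive sprocket and hold the chain tensioner wound back

## Robot

A 7-joint arm with a two-finger parallel gripper is mounted at the origin on the work surface. World frame = base frame: x ahead of the robot, y to its left, z up, the work surface at z = 0. Lengths are in m, angles in degrees, forces in N, time in s.
With the tool pointing down it reaches from about 0.425 to 0.875 m from the base axis. Payload 4.7 kg.
Tool frame: the origin (TCP) lies at the very end of the fingers, on their centre line; the grasp point (between the pads) lies 19 mm behind it; z points along the fingers, y is the line along which they close (so a half turn about z gives the same grasp; the last joint's range is limited). The gripper opens to 87 mm and grips with 3 to 60 N. Pads are 19 mm wide; open, the fingers measure 117 mm over their backs; the gripper's body (75 mm by 190 mm) begins 51 mm behind the grasp point.
Start: joints at [71.568, 18.392, -4.016, 83.108, 1.295, 78.541, -3.26], TCP at [0.214, -0.614, 0.223] pointing down, gripper open.
Joint ranges: [-163.93, 163.93], [-17.29, 119.83], [-79.2, 71.16], [3.27, 140.29], [-89.18, 269.18], [5.43, 117.66], [-154.24, 154.24]. Speed limits (degrees/s): [147.25, 147.25, 180, 180, 180, 180, 180].

## Interface

Orientations are given as [roll, pitch, yaw] about the fixed x, y, z axes, in that order (R = Rz(yaw) Ry(pitch) Rx(roll)).
In Python, from cell import get_obs, read_camera, sign_off, silhouettes gives the robot as it stands.
- The arm moves only by the tool play_rows, never from a script. Its argument "steps" is a list that holds one entry, the list of rows, each a list of 7 numbers: the shift along the tool's x, y, z in m, then the turn, a rotation vector about the tool's x, y, z in rad, then the finger opening in m, from 0 to 0.087. A call has 1 to 12 rows; each row shifts and turns the commanded pose from where the row before left it, along the tool's axes as they then stand; what a row does not reach is not made up. A row lasts 1/10 s, in which the tool goes at most 50 mm and 8.59 degrees, less where a joint would pass 70% of its speed; a pose out of reach is approached as far as the arm can. A call is refused whole if a number of a shift passes 0.05 or a number of a turn 0.15, either way. A call with a gripper value outside its range is refused whole. The fingers move at their own pace and stop on an object; "force" is the grip in N (left out, the last holds). Time passes only in rows, so rows that do not move let the fingers close. It gives the time, the measured TCP pose, the force, the opening and the grip force at its end, in the units of the state.
- get_obs(): the state, without advancing time (a new reading comes with each control period).
- read_camera(name): name is "side" or "top" or "wrist"; returns a dict with "frame" (420x560x3 uint8, red, green, blue), "intrinsics" (3x3 intrinsics, pixels), "k1" (the pictures are not rectified: a ray, as slopes to the right and down, at radius r is drawn at 1 + k1 r^2 times it, then the intrinsics apply), "view" (4x4, takes a point from world to camera coordinates). Camera axes: x right, y up, looking along -z (the intrinsics and any distortion apply to the point x, -y, -z); pixel columns grow to the right and rows downward; lengths in m; the calibration is good to about 2 mm. A picture is of the moment at which its call begins. There is no depth.
- sign_off(): hands the job in; it is judged then, once.
Trained networks look in the newest picture that a camera, given by its name, has taken for a name from the list of things; names that differ only in an ending like _2 or _b are one class to them, and where a whole thing is asked for, a point or a joint stands for the part that bears it (a point fixed in the world has none). Each returns a list of dicts, best first, with "p" (0 to 1); they miss things now and then, are a little off and sometimes report something else, mostly with a low value. They report only what shows in the picture. A call takes as long as a camera call. They do not tell look-alikes from the thing itself.
- silhouettes(camera, name): "pixels" (420x560 bool, what is visible of it) and "extent" ([left, top, right, bottom] in pixels, round what is visible of it).
The state is a dict: "time_s": time; "qpos": joint angles; "joint_velocities": joint speeds; "effort": joint torques, N m; "tool_pos": TCP position; "tool_rot": TCP orientation; "force": force on the tool from outside, world axes, zero at the start; "wrist_torque": the same for the moment, N m; "grip_width": finger opening in m; "grasp_force": force on a finger pad.
Only numpy, scipy, OpenCV 4.12 (cv2) and the standard library are available. Lean on these libraries where they do the work, as an engineer would, in place of code of your own. Each camera call takes 0.05 s, during which the arm holds its last target. There are 200 camera calls.

## Task

Get this drive plate ready for its chain: pick the orange sprocket off the bench and set it flat over the bare stud on the grey plate, then let go of it. Then, with the fingers, swing the spring-loaded tensioner arm by its red post clockwise (seen from above) until it is fully against the red stop, and finish while still holding it there, so that a colleague can fit the chain; leave the other things on the bench alone.

Things in the scene. Friction and masses are not known exactly. Their poses are not given: they have to be found in the camera images.
- sprocket_center (a point): orange toothed sprocket, a flat ring 60 mm across over the teeth and 8 mm thick with a 22 mm bore, about 60 g, lying flat on the bench. This point is its centre, half-way up (4 mm above its underside); z is its axis.
- drive_plate: fixed grey plate 280 x 250 x 12 mm lying on the bench (it does not move, but its place and yaw vary). Origin at the centre of its underside, x along its 280 mm side; its top (the deck) is at z = 12 mm. On the deck at plate x, y (mm): the bare stud (-85, -75), the tensioner pivot (50, 55), a dark fixed sprocket 80 mm across (85, -65; its hub tops out 28 mm above the deck), the tensioner's red stop peg at (8, 86) and dark rest peg at (18, 14), both 12 mm across and 22 mm high.
- stud_seat (a point): where the sprocket's underside must rest: centre of the top of a 32 mm wide, 8 mm high steel flange on the deck, 20 mm above the bench. From here a 15 mm steel stud rises 22 mm, its last 8 mm tapering to 6 mm. Nothing stands within 70 mm of the stud's axis.
- tensioner_pivot (a point): on the vertical hinge axis of the tensioner arm, at the level of the deck (12 mm above the bench). The pivot body with its coil spring stands 48 mm above the deck.
- tensioner_post (a point): red grip post standing upright at the free end of the tensioner arm, 16 mm in diameter, 45 mm tall, from 20 to 65 mm above the deck; fixed to the arm. This point is on its axis at mid-height (54.5 mm above the bench), 100 mm from the hinge axis. Its x axis points along the arm away from the pivot. Under the post the flat aluminium arm (18 mm wide, top 20 mm above the deck) and a black idler wheel, 36 mm across.
- tensioner (a joint): angle of the tensioner arm in rad: 0 at rest, grows as the arm swings clockwise seen from above, 0.96 when fully wound against the red stop. At rest the arm points 215 degrees counter-clockwise from the plate's x axis, when wound 160 degrees. A spring pulls it back to 0 from anywhere: about 4 N at the post at rest, 9 N at the stop.
- friction_ring: dark steel ring 52 mm across, 30 mm bore, 6 mm thick, flat on the bench; leave alone. Origin under its centre.
- brass_cover: plain brass disc 46 mm across, 6 mm thick, flat on the bench; leave alone. Origin under its centre.
- wrench: steel wrench lying on the bench, on the right; leave alone.
- screwdriver: yellow-handled screwdriver lying on the bench, on the right; leave alone.
- oil_bottle: black oil bottle 72 mm across, 200 mm tall, left; leave alone.
- spray_can: blue can 60 mm across, 170 mm tall, left; leave alone.
- mug: white mug 84 mm across, 95 mm tall, left; leave alone.
Things that resemble listed ones, but are neither listed nor needed, are in the scene too. What is meant by the part that bears sprocket_center is not pink, and is the larger of those in its own colour.

How it is judged (in metres and radians):
On the way:
1. the sprocket lies flat on the flange, over the stud, let go, with the tensioner arm still at rest (horizontal distance between sprocket_center and stud_seat below 0.006 m and z of sprocket_center in the frame of stud_seat below 0.007 m and angle between sprocket_center's own z axis and vertical below 0.12 rad and contact force between the fingers and sprocket below 0.1 N and value of joint tensioner below 0.15 rad), for 0.2 s.
At the end, for the whole second after the job is handed in: The orange sprocket lies flat on the stud's flange (centre within 6 mm of the stud's axis, untouched by the fingers), and the robot's fingers hold the tensioner arm within 0.05 rad of its stop (0.96 rad), pressing on it with more than 3 N, through the last second (value of joint tensioner above 0.91 rad and contact force between the fingers and tensioner above 3 N and contact force between sprocket and tensioner below 0.1 N and horizontal distance between sprocket_center and stud_seat below 0.006 m and z of sprocket_center in the frame of stud_seat below 0.007 m and angle between sprocket_center's own z axis and vertical below 0.12 rad and contact force between the fingers and sprocket below 0.1 N); the arm keeps its last pose, push and grip.
It fails at once if one of the other things on the bench is moved by more than 30 mm (distance of any of friction_ring, brass_cover, wrench, screwdriver, oil_bottle, spray_can, mug from where it was at the start of the episode above 0.03 m).
It also fails if it takes over 51 s, if anything falls off the work surface, if the arm or the gripper's body presses on something with over 40 N, if the wrist force passes 120 N, or if a joint passes its speed limit or range.

## Working session

There is one attempt and no reset: what is moved stays moved. The work goes in short steps, Python scripts to look and compute and a tool call to move; the robot and the scene stay as the last step left them, time stands still between calls to the robot, and variables do not carry over. Pictures are saved under pics/ and viewed, at most 10 in all, crops included, and the job is handed in when it is done.

Besides the shell and the picture viewer there is one more tool, called after "Emit:" by a JSON object that holds its "method" and its "body", one argument or row to a line. play_rows: Moves the arm, as the interface text tells. Its arguments: {"type":"object","properties":{"steps":{"type":"array","items":{"type":"array","items":{"type":"array","items":{"type":"number"}}}},"force":{"type":"number"}},"required":["steps"]}

```bash
mkdir -p pics; cat > h.py <<'E'
import numpy as np, cv2
from cell import *
from scipy.spatial.transform import Rotation as R
def ray(c,px):
    K=c["intrinsics"];k=c["k1"]
    d=(np.array(px,float)-[K[0,2],K[1,2]])/[K[0,0],K[1,1]]
    u=d.copy()
    for _ in range(20): u=d/(1+k*(u@u))
    V=np.array(c["view"]);Rm=V[:3,:3];o=-Rm.T@V[:3,3]
    return o,Rm.T@np.array([u[0],-u[1],-1])
def atz(c,px,z):
    o,d=ray(c,px);return o+d*(z-o[2])/d[2]
def proj(c,p):
    V=np.array(c["view"]);q=V[:3,:3]@np.array(p)+V[:3,3];u=np.array([q[0],-q[1]])/-q[2]
    u=u*(1+c["k1"]*(u@u));K=c["intrinsics"];return np.array([K[0,0]*u[0]+K[0,2],K[1,1]*u[1]+K[1,2]])
def save(c,n): cv2.imwrite("pics/"+n,c["frame"][:,:,::-1])
E
python3 - <<'E'
from h import *
np.set_printoptions(precision=4,suppress=True)
o=get_obs();print(o["tool_pos"],o["tool_rot"],o["time_s"])
a={n:read_camera(n) for n in("top","side")}
print(a["top"]["intrinsics"],a["top"]["k1"],a["top"]["view"])
c=a["top"];save(c,"top.png")
save(a["side"],"side.png")
for n,z in(("sprocket_center",.004),("drive_plate",.012),("tensioner_post",.04),("friction_ring",.006),("brass_cover",.006),("oil_bottle",.1),("spray_can",.1),("mug",.1)):
    for r in silhouettes("top",n)[:4]:
        m=r["pixels"];v,u=np.nonzero(m);print(n,r["p"],r["extent"],m.sum(),atz(c,(u.mean(),v.mean()),z))
        if n=="drive_plate":
            print(cv2.boxPoints(cv2.minAreaRect(np.c_[u,v].astype(np.int32))))
E
```

```text
[ 0.214  -0.6132  0.2215] [-179.8902    0.0062   19.242 ] 0.0
[[401.4004   0.     277.6248]
 [  0.     401.4004 214.4461]
 [  0.       0.       1.    ]] 0.017519234580923252 [[-0.0176 -0.9997 -0.0179  0.0063]
 [ 0.9964 -0.019   0.0832 -0.5414]
 [-0.0835 -0.0164  0.9964 -1.2679]
 [ 0.      0.      0.      1.    ]]
sprocket_center 0.78 [346.7, 201.3, 363.7, 220.4] 253 [ 0.5554 -0.2591  0.004 ]
sprocket_center 0.7 [320.4, 181.0, 338.6, 197.7] 173 [ 0.6264 -0.1737  0.004 ]
drive_plate 0.7 [120.9, 183.0, 161.4, 209.3] 753 [0.6149 0.4393 0.012 ]
[[118.2 199.4]
 [125.6 177.2]
 [163.4 189.8]
 [156.  212. ]]
drive_plate 0.64 [223.3, 148.2, 303.2, 238.3] 6512 [0.6126 0.0423 0.012 ]
[[224. 151.]
 [301. 151.]
 [301. 236.]
 [224. 236.]]
drive_plate 0.16 [120.7, 242.3, 168.0, 269.5] 881 [0.4252 0.4255 0.012 ]
[[123. 240.]
 [165. 240.]
 [165. 266.]
 [123. 266.]]
tensioner_post 0.16 [123.5, 239.0, 168.4, 270.0] 857 [0.4249 0.4166 0.04  ]
friction_ring 0.5 [383.4, 214.4, 405.7, 229.9] 159 [ 0.5117 -0.3803  0.006 ]
brass_cover 0.46 [350.7, 242.0, 364.7, 257.8] 152 [ 0.4288 -0.2583  0.006 ]
oil_bottle 0.87 [123.2, 180.9, 160.8, 211.1] 790 [0.6022 0.4101 0.1   ]
spray_can 0.58 [101.9, 208.5, 141.3, 226.7] 661 [0.5348 0.4667 0.1   ]
spray_can 0.21 [227.8, 147.2, 302.6, 238.3] 6460 [0.6011 0.0371 0.1   ]
mug 0.66 [120.4, 241.7, 166.8, 269.4] 819 [0.4261 0.395  0.1   ]
```

```bash
python3 - <<'E'
import cv2
i=cv2.imread("pics/top.png");cv2.imwrite("pics/topc.png",cv2.resize(i[130:280,210:410],(800,600),interpolation=cv2.INTER_CUBIC))
E
```

```text
(no output)
```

View pics/topc.png

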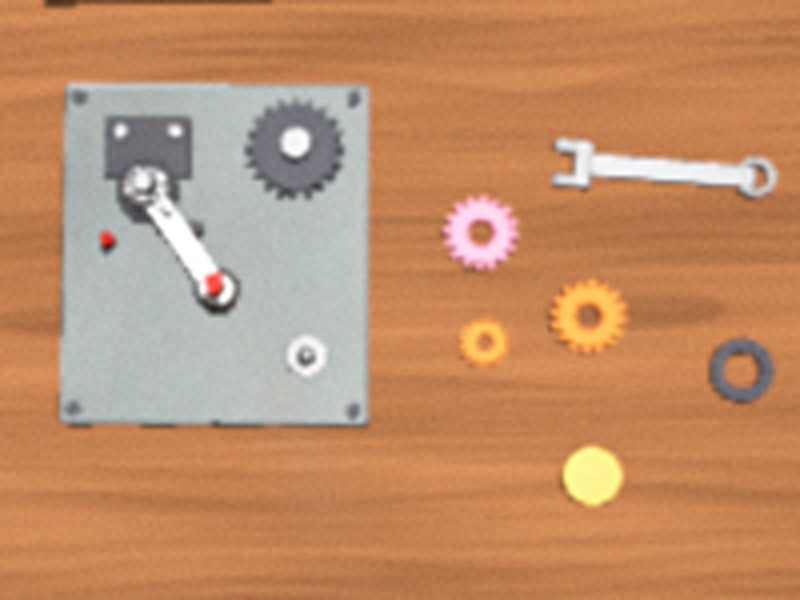

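View pics/side.png

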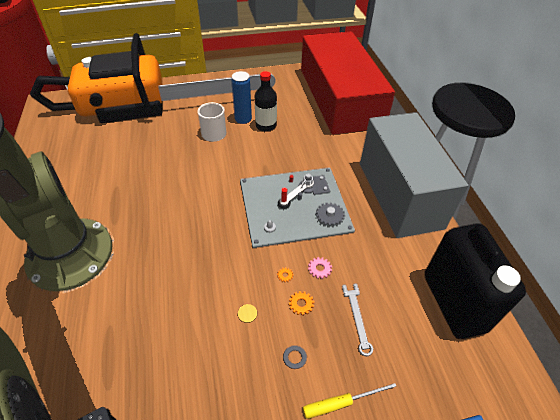

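The top crop (4x, offset 210,130) shows the large orange sprocket at crop (589,316), a smaller orange one at (484,342) and a pink one at (481,232). On the plate, the stud is at (306,355), the pivot at (144,185) and the red post at (213,285). The plate's x axis points up in the picture.

```bash
cat > m.py <<'E'
from h import *
from scipy.optimize import least_squares
np.set_printoptions(precision=4,suppress=True)
c=read_camera("top");f=cv2.GaussianBlur(c["frame"],(3,3),0);h=cv2.cvtColor(f,cv2.COLOR_RGB2HSV)
# plate: grey low sat, filled contour
m=((h[...,1]<70)).astype(np.uint8);m[:, :215]=0;m[:,310:]=0;m[:140]=0;m[245:]=0
cs,_=cv2.findContours(m,0,2);k=max(cs,key=cv2.contourArea)
P=np.array([atz(c,p[0],.012)[:2] for p in k]).astype(np.float32)
(ct,wh,an)=cv2.minAreaRect(P);print("plate",ct,wh,an)
cr=lambda u,v:(u/4+210-.4,v/4+130-.4)
for n,p,z in(("sprk",(589,316),.008),("flange",(306,355),.02),("pivot top",(144,183),.06),("posttop",(214,282),.077)):
    print(n,atz(c,cr(*p),z))
m=((h[...,0]<25)&(h[...,1]>170)&(h[...,2]>180)).astype(np.uint8);m[:,:340]=0;m[:,375:]=0;m[:190]=0;m[230:]=0
v,u=np.nonzero(m);print("orange",m.sum(),atz(c,(u.mean(),v.mean()),.006))
y=np.deg2rad(an if an<45 else an-90)
for n,p in(("stud",(-.085,-.075)),("pivot",(.05,.055)),("rest post",(.05+.1*np.cos(np.deg2rad(215)),.055+.1*np.sin(np.deg2rad(215))))):
    print(n,np.array(ct)+[p[0]*np.cos(y)-p[1]*np.sin(y),p[0]*np.sin(y)+p[1]*np.cos(y)])
E
python3 m.py
```

```text
plate (0.6131339073181152, 0.04301333427429199) (0.24743367731571198, 0.27854982018470764) 88.7220458984375
sprk [ 0.5568 -0.2605  0.008 ]
flange [ 0.5285 -0.0306  0.02  ]
pivot top [0.6638 0.0945 0.06  ]
posttop [0.5822 0.0396 0.077 ]
orange 62 [ 0.5532 -0.2521  0.006 ]
stud [ 0.5265 -0.0301]
pivot [0.6643 0.0969]
rest post [0.5812 0.0414]
```

Emit:
{"method": "play_rows", "body": {
  "steps": [
    [[0.0366,-0.0183,0.0058,0,0,0,0.087],[0.0366,-0.0183,0.0058,0,0,0,0.087],[0.0366,-0.0183,0.0058,0,0,0,0.087],[0.0366,-0.0183,0.0058,0,0,0,0.087],[0.0366,-0.0183,0.0058,0,0,0,0.087],[0.0366,-0.0183,0.0058,0,0,0,0.087],[0.0366,-0.0183,0.0058,0,0,0,0.087],[0.0366,-0.0183,0.0058,0,0,0,0.087],[0.0366,-0.0183,0.0058,0,0,0,0.087],[0.0366,-0.0183,0.0058,0,0,0,0.087],[0.0366,-0.0183,0.0058,0,0,0,0.087],[0.0366,-0.0183,0.0058,0,0,0,0.087]]
  ]
}}

```text
time_s: 1.75
tool_pos: [0.5575, -0.2605, 0.153]
tool_rot: [180.0, -0.0, 19.2]
force: [1.3, -0.5, -0.0]
grip_width: 0.0871
grasp_force: 0.0
```

Emit:
{"method": "play_rows", "body": {
  "steps": [
    [[0,0,0,0,0,-0.1373,0.087],[0,0,0,0,0,-0.1373,0.087],[0,0,0,0,0,-0.1373,0.087],[0,0,0,0,0,-0.1373,0.087],[0,0,0,0,0,-0.1373,0.087],[0,0,0,0,0,-0.1373,0.087],[0,0,0,0,0,-0.1373,0.087],[0,0,0,0,0,-0.1373,0.087],[0,0,0,0,0,-0.1373,0.087],[0,0,0,0,0,0,0.087],[0,0,0,0,0,0,0.087]]
  ]
}}

```text
time_s: 2.85
tool_pos: [0.5564, -0.2618, 0.153]
tool_rot: [180.0, 0.0, 89.8]
force: [-0.4, 0.5, -0.1]
grip_width: 0.0871
grasp_force: 0.0
```

```bash
cat > w.py <<'E'
from h import *
import sys
np.set_printoptions(precision=4,suppress=True)
o=get_obs();print(o["time_s"],o["tool_pos"],o["tool_rot"],o["force"])
c=read_camera("wrist");save(c,sys.argv[1])
f=c["frame"];h=cv2.cvtColor(f,cv2.COLOR_RGB2HSV)
m=((h[...,0]<28)&(h[...,0]>10)&(h[...,1]>150)&(h[...,2]>180)).astype(np.uint8)
for r in silhouettes("wrist","sprocket_center"):
    k=r["pixels"].astype(np.uint8);cs,_=cv2.findContours(k,0,2);b=max(cs,key=cv2.contourArea)
    W=np.array([atz(c,p[0],.008)[:2] for p in b]).astype(np.float32)
    print(r["p"],r["extent"],"circle",cv2.minEnclosingCircle(W))
E
python3 w.py w1.png
```

```text
2.85 [ 0.5564 -0.2618  0.153 ] [179.9961   0.0046  89.8377] [-0.4089  0.474  -0.0664]
0.61 [241.0, 86.0, 284.3, 126.5] circle ((0.5367751121520996, -0.1753828525543213), 0.019838105887174606)
0.57 [321.3, 71.7, 389.1, 139.4] circle ((0.6259942054748535, -0.174259215593338), 0.030429702252149582)
0.56 [253.4, 164.4, 314.9, 223.4] circle ((0.555897057056427, -0.25948476791381836), 0.03051133267581463)
```

View pics/w1.png

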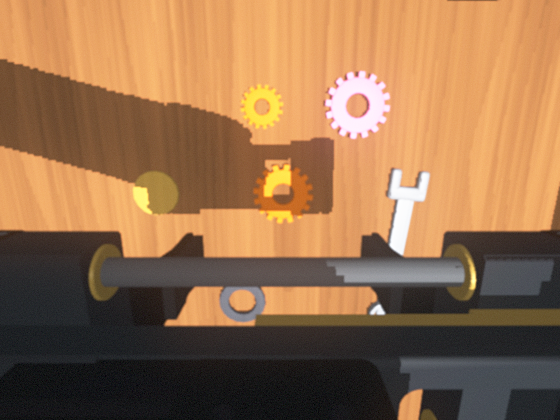

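The wrist picture shows the sprocket at (283,194), directly below the fingers and clear of the small orange one (262,107) and the pink one (357,105). I descend with a +2 mm correction along tool x.

Emit:
{"method": "play_rows", "body": {
  "steps": [
    [[0.002,0,0.03,0,0,0,0.08],[0,0,0.035,0,0,0,0.08],[0,0,0.035,0,0,0,0.08],[0,0,0.025,0,0,0,0.08],[0,0,0.015,0,0,0,0.08],[0,0,0.007,0,0,0,0.08],[0,0,0.0035,0,0,0,0.08],[0,0,0,0,0,0,0.08],[0,0,0,0,0,0,0.08]]
  ]
}}

```text
time_s: 3.85
tool_pos: [0.5575, -0.2601, 0.0038]
tool_rot: [179.9, 0.1, 90.0]
force: [1.2, 0.2, 0.1]
grip_width: 0.0799
grasp_force: 0.0
```

Emit:
{"method": "play_rows", "body": {
  "force": 20,
  "steps": [
    [[0,0,0,0,0,0,0.06],[0,0,0,0,0,0,0.05],[0,0,0,0,0,0,0.05],[0,0,0,0,0,0,0.05],[0,0,0,0,0,0,0.05],[0,0,0,0,0,0,0.05],[0,0,0,0,0,0,0.05],[0,0,0,0,0,0,0.05]]
  ]
}}

```text
time_s: 4.65
tool_pos: [0.5567, -0.2598, 0.0028]
tool_rot: [180.0, 0.0, 90.0]
force: [-0.9, -0.6, 3.3]
grip_width: 0.0585
grasp_force: 20.0
```

Emit:
{"method": "play_rows", "body": {
  "steps": [
    [[0,0,-0.01,0,0,0,0.05],[0,0,-0.03,0,0,0,0.05],[0,0,-0.04,0,0,0,0.05],[0,0,-0.04,0,0,0,0.05],[0.03,-0.005,0,0,0,0,0.05],[0.04,-0.007,0,0,0,0,0.05],[0.04,-0.007,0,0,0,0,0.05],[0.03,-0.007,0,0,0,0,0.05],[0.01,-0.003,0,0,0,0,0.05],[0,0,0,0,0,0,0.05],[0,0,0,0,0,0,0.05],[0,0,0,0,0,0,0.05]]
  ]
}}

```text
time_s: 5.85
tool_pos: [0.5275, -0.1119, 0.1224]
tool_rot: [180.0, 0.0, 89.9]
force: [-0.1, -1.0, -0.9]
grip_width: 0.0587
grasp_force: 20.0
```

```bash
python3 w.py w2.png; python3 - <<'E'
from h import *
c=read_camera("wrist")
for p in([.5275,-.0303,.02],[.5275,-.0303,.042],[.5812,.0414,.077]): print(proj(c,p))
E
```

```text
5.85 [ 0.5275 -0.1119  0.1224] [179.9982   0.0291  89.8739] [-0.1286 -0.9778 -0.9151]
0.95 [225.7, 198.8, 334.5, 305.9] circle ((0.5264253616333008, -0.15490686893463135), 0.050956424325704575)
0.73 [361.7, 236.2, 396.1, 258.2] circle ((0.6191903352737427, -0.15405437350273132), 0.01537302602082491)
0.69 [274.8, 248.6, 301.6, 257.6] circle ((0.5328071117401123, -0.16098102927207947), 0.01159024890512228)
[282.38049199 109.77592409]
[282.42550974 108.32273672]
[375.51967385 -24.83863714]
```

View pics/w2.png

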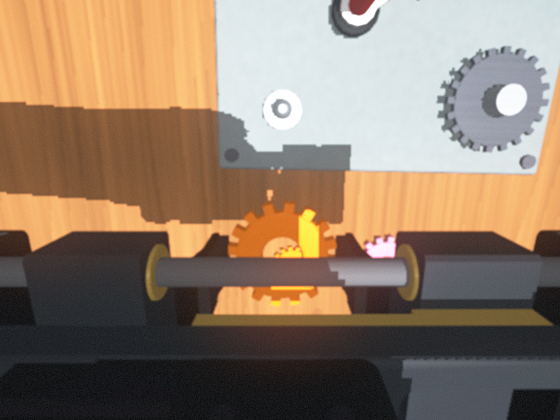

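The stud shows at (282,109), exactly where my estimate projects. The held sprocket is centred near (280,252); I'll check its offset in the grip.

```bash
python3 - <<'E'
from h import *
c=read_camera("wrist");z=.1224+.0052
for p in((225.7,252),(334.5,252),(280.1,198.8),(280.1,305.9)): print(atz(c,p,z))
for p in([.5275,-.1119,z],): print(proj(c,p))
E
```

```text
[ 0.49676087 -0.10819598  0.1276    ]
[ 0.5552769 -0.1082392  0.1276   ]
[ 0.52608336 -0.07884966  0.1276    ]
[ 0.52594787 -0.14082919  0.1276    ]
[282.85341865 258.35034108]
```

Emit:
{"method": "play_rows", "body": {
  "steps": [
    [[0.02,0,0,0,0,0,0.05],[0.03,0,0,0,0,0,0.05],[0.02,0,0,0,0,0,0.05],[0.0108,0,0.01,0,0,0,0.05],[0,0,0.03,0,0,0,0.05],[0,0,0.025,0,0,0,0.05],[0,0,0.009,0,0,0,0.05],[0,0,0,0,0,0,0.05],[0,0,0,0,0,0,0.05],[0,0,0,0,0,0,0.05]]
  ]
}}

```text
time_s: 7.05
tool_pos: [0.5284, -0.0292, 0.0496]
tool_rot: [179.9, 0.0, 90.0]
force: [0.5, -0.6, 0.3]
grip_width: 0.0587
grasp_force: 20.0
```

```bash
python3 w.py w3.png
```

```text
7.05 [ 0.5284 -0.0292  0.0496] [179.8722   0.0282  90.018 ] [ 0.5478 -0.5641  0.3093]
0.95 [226.8, 200.0, 338.3, 303.3] circle ((0.52809739112854, -0.0439000278711319), 0.03786994516849518)
0.48 [190.6, 0.0, 559.0, 300.7] circle ((0.5919705629348755, 0.0306392889469862), 0.1406831592321396)
```

View pics/w3.png

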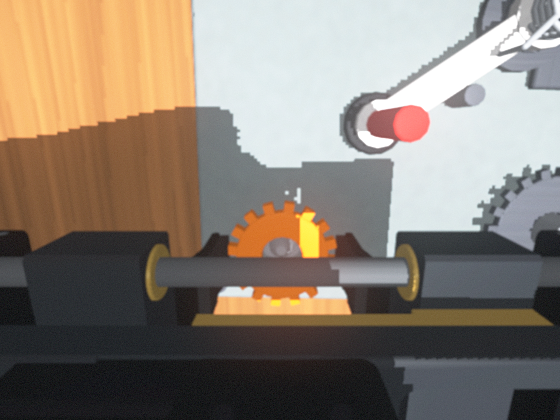

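```bash
python3 - <<'E'
from h import *
c=read_camera("wrist")
for p in([.5275,-.0303,.042],[.5284,-.0292,.0548],[.5284,-.0292,.0468]): print(proj(c,p))
f=c["frame"][215:275,240:325];cv2.imwrite("pics/w3c.png",cv2.resize(f[:,:,::-1],(680,480),interpolation=cv2.INTER_CUBIC))
E
```

```text
[281.32471152 249.68316016]
[283.00337625 256.89427638]
[282.92265463 251.13364482]
```

View pics/w3c.png

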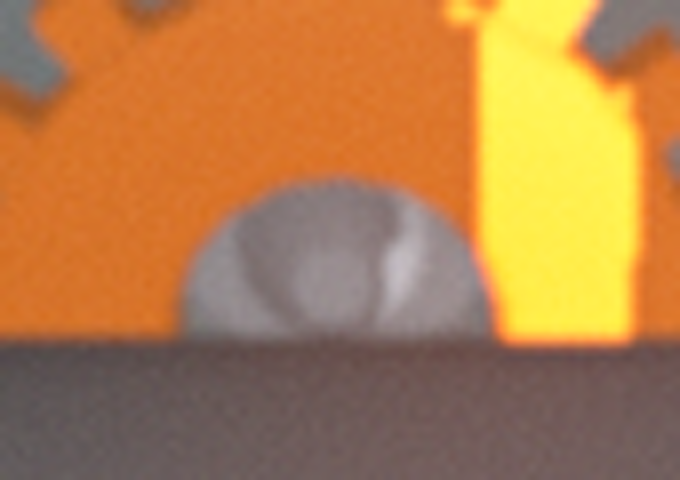

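The close crop shows the bore centred near pixel (282,257) and the stud tip at (282,250.6). That puts the stud about 1.5 mm behind in y, so I correct and lower.

Emit:
{"method": "play_rows", "body": {
  "steps": [
    [[-0.0015,0,0.002,0,0,0,0.05],[0,0,0.004,0,0,0,0.05],[0,0,0.005,0,0,0,0.05],[0,0,0.005,0,0,0,0.05],[0,0,0.005,0,0,0,0.05],[0,0,0.004,0,0,0,0.05],[0,0,0,0,0,0,0.05],[0,0,0,0,0,0,0.05]]
  ]
}}

```text
time_s: 8.0
tool_pos: [0.5273, -0.0303, 0.0233]
tool_rot: [-180.0, -0.0, 90.1]
force: [-0.3, -0.7, -1.1]
grip_width: 0.0588
grasp_force: 20.0
```

Down over the stud with no resistance. Release, then rise.

Emit:
{"method": "play_rows", "body": {
  "steps": [
    [[0,0,0,0,0,0,0.065],[0,0,0,0,0,0,0.075],[0,0,0,0,0,0,0.08],[0,0,0,0,0,0,0.08],[0,0,0,0,0,0,0.08],[0,0,0,0,0,0,0.08]]
  ]
}}

```text
time_s: 8.6
tool_pos: [0.5274, -0.0304, 0.0235]
tool_rot: [180.0, 0.0, 90.0]
force: [-0.2, 0.2, 0.4]
grip_width: 0.0795
grasp_force: 0.0
```

Emit:
{"method": "play_rows", "body": {
  "steps": [
    [[0,0,-0.01,0,0,0,0.08],[0,0,-0.03,0,0,0,0.08],[0,0,-0.04,0,0,0,0.08],[0,0,-0.04,0,0,0,0.08],[0,0,-0.02,0,0,0,0.08],[0,0,0,0,0,0,0.08],[0,0,0,0,0,0,0.08]]
  ]
}}

```text
time_s: 9.3
tool_pos: [0.5273, -0.0305, 0.1638]
tool_rot: [180.0, 0.0, 90.0]
force: [-0.1, -0.0, 0.9]
grip_width: 0.0804
grasp_force: 0.0
```

```bash
python3 w.py w4.png; python3 - <<'E'
from h import *
c=read_camera("wrist")
for p in([.5278,-.0306,.028],[.5278,-.0306,.042],[.5812,.0414,.077],[.5822,.0396,.077],[.6643,.0965,.06]): print(proj(c,p))
E
```

```text
9.3 [ 0.5273 -0.0305  0.1638] [179.9588   0.0392  90.0402] [-0.1357 -0.0322  0.8809]
0.89 [341.7, 292.9, 372.3, 313.9] circle ((0.6124558448791504, -0.15951162576675415), 0.018089493736624718)
0.83 [254.8, 164.8, 310.1, 226.2] circle ((0.5256773829460144, -0.03438153862953186), 0.032092928886413574)
0.73 [270.8, 298.8, 309.7, 313.8] circle ((0.536532461643219, -0.16757264733314514), 0.019734177738428116)
[284.14308194 198.69610519]
[284.21753921 202.10504875]
[354.69392126 121.46625056]
[355.86313653 123.90409623]
[461.32382098  48.29908999]
```

View pics/w4.png

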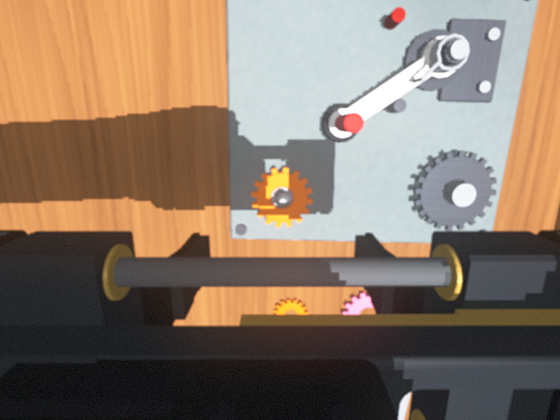

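The sprocket sits around the stud at (283,197), flat. The red post top is near (352,123) and the pivot near (457,49), so I refine those two.

```bash
python3 - <<'E'
from h import *
c=read_camera("wrist");f=c["frame"].astype(int)
m=((f[...,0]>110)&(f[...,1]<70)&(f[...,2]<70)).astype(np.uint8);n,_,s,ce=cv2.connectedComponentsWithStats(m)
for i in range(1,n):
    if s[i,4]>20: print(s[i],ce[i],atz(c,ce[i],.077),atz(c,ce[i],.034))
print("pivot",atz(c,(458,49),.06), atz(c,(458,49),.055))
print(get_obs()["qpos"])
E
```

```text
pivot [0.66156588 0.09601474 0.06      ] [0.66412877 0.09710827 0.055     ]
[ 36.48834872   8.71474862 -38.94203984 103.85324345   5.79549699
  69.59142623  -4.1240197 ]
```

Emit:
{"method": "play_rows", "body": {
  "steps": [
    [[0.0175,0.013,0,0,0,0,0.06],[0.018,0.013,0,0,0,0,0.06],[0.018,0.013,0,0,0,0,0.06],[0.018,0.013,0,0,0,0,0.06],[0,0,0,0,0,0.14,0.06],[0,0,0,0,0,0.14,0.06],[0,0,0,0,0,0.14,0.06],[0,0,0,0,0,0.14,0.06],[0,0,0,0,0,0.14,0.06],[0,0,0,0,0,0.14,0.06],[0,0,0,0,0,0.137,0.06],[0,0,0,0,0,0,0.06]]
  ]
}}

```text
time_s: 10.7
tool_pos: [0.5787, 0.0411, 0.1623]
tool_rot: [-179.9, 0.1, 34.1]
force: [-0.3, 0.8, 0.4]
grip_width: 0.0603
grasp_force: 0.0
```

```bash
python3 - <<'E'
from h import *
c=read_camera("wrist");save(c,"w5.png");h=cv2.cvtColor(c["frame"],cv2.COLOR_RGB2HSV)
m=(((h[...,0]<6)|(h[...,0]>172))&(h[...,1]>150)&(h[...,2]>60)).astype(np.uint8);n,_,s,ce=cv2.connectedComponentsWithStats(m)
for i in range(1,n):
    if s[i,4]>20: print(s[i],ce[i],atz(c,ce[i],.077),atz(c,ce[i],.034))
print(proj(c,[.579,.041,.077]),proj(c,[.579,.041,.032]))
E
```

```text
[226  98  12  12 113] [231.2920354  103.71681416] [0.62587645 0.1206175  0.077     ] [0.62436112 0.12767608 0.034     ]
[281 199   9   7  44] [285.06818182 201.75      ] [0.58573628 0.04429534 0.077     ] [0.57724311 0.03808631 0.034     ]
[279 205  16  12 111] [286.72072072 211.27027027] [0.57985246 0.03865241 0.077     ] [0.57033646 0.03146243 0.034     ]
[283.76823651 210.5518424 ] [283.56936737 198.12496366]
```

View pics/w5.png

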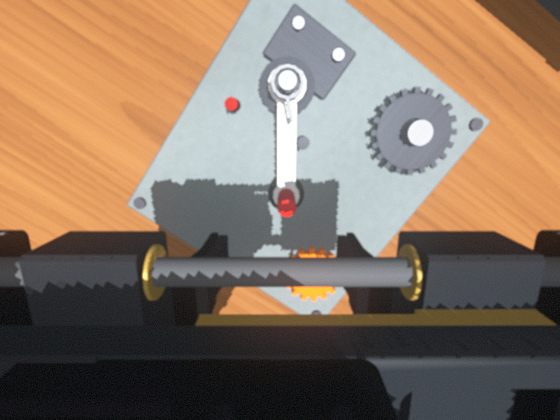

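The post top is at (287,211), about 2 mm to tool +y, and the arm runs straight up the picture. I lower round the post and grip.

Emit:
{"method": "play_rows", "body": {
  "steps": [
    [[0,0.002,0.02,0,0,0,0.05],[0,0,0.03,0,0,0,0.05],[0,0,0.03,0,0,0,0.05],[0,0,0.02,0,0,0,0.05],[0,0,0.012,0,0,0,0.05],[0,0,0.006,0,0,0,0.05],[0,0,0,0,0,0,0.05],[0,0,0,0,0,0,0.05]]
  ]
}}

```text
time_s: 11.55
tool_pos: [0.5812, 0.0396, 0.0464]
tool_rot: [179.9, -0.1, 34.1]
force: [1.0, 0.5, 0.0]
grip_width: 0.0497
grasp_force: 0.0
```

Emit:
{"method": "play_rows", "body": {
  "force": 30,
  "steps": [
    [[0,0,0,0,0,0,0.03],[0,0,0,0,0,0,0.01],[0,0,0,0,0,0,0.005],[0,0,0,0,0,0,0.005],[0,0,0,0,0,0,0.005],[0,0,0,0,0,0,0.005],[0,0,0,0,0,0,0.005],[0,0,0,0,0,0,0.005]]
  ]
}}

```text
time_s: 12.35
tool_pos: [0.581, 0.0385, 0.0455]
tool_rot: [179.9, -0.0, 34.0]
force: [2.7, -2.5, -0.9]
grip_width: 0.0153
grasp_force: 30.0
```

Gripped (15 mm opening on the 16 mm post). Now swing along the arc.

Emit:
{"method": "play_rows", "body": {
  "steps": [
    [[0.0003,-0.008,0,0,0,0.08,0.005],[0.0003,-0.008,0,0,0,0.08,0.005],[0.0003,-0.008,0,0,0,0.08,0.005],[0.0003,-0.008,0,0,0,0.08,0.005],[0.0003,-0.008,0,0,0,0.08,0.005],[0.0003,-0.008,0,0,0,0.08,0.005],[0,0,0,0,0,0,0.005],[0,0,0,0,0,0,0.005]]
  ]
}}

```text
time_s: 13.15
tool_pos: [0.5646, 0.0826, 0.0455]
tool_rot: [179.9, -0.1, 6.6]
force: [3.2, -4.6, -1.5]
grip_width: 0.0154
grasp_force: 30.0
```

Emit:
{"method": "play_rows", "body": {
  "steps": [
    [[0.0003,-0.008,0,0,0,0.08,0.005],[0.0003,-0.008,0,0,0,0.08,0.005],[0.0003,-0.008,0,0,0,0.08,0.005],[0.0003,-0.008,0,0,0,0.08,0.005],[0.0003,-0.008,0,0,0,0.08,0.005],[0.0003,-0.006,0,0,0,0.06,0.005],[0,0,0,0,0,0,0.005],[0,0,0,0,0,0,0.005]]
  ]
}}

```text
time_s: 13.95
tool_pos: [0.569, 0.1271, 0.0455]
tool_rot: [179.8, -0.0, -19.7]
force: [0.1, -5.8, 2.8]
grip_width: 0.0151
grasp_force: 30.0
```

Emit:
{"method": "play_rows", "body": {
  "steps": [
    [[0,-0.002,0,0,0,0.02,0.005],[0,-0.002,0,0,0,0,0.005],[0,-0.002,0,0,0,0,0.005],[0,0,0,0,0,0,0.005],[0,0,0,0,0,0,0.005],[0,0,0,0,0,0,0.005]]
  ]
}}

```text
time_s: 14.55
tool_pos: [0.5705, 0.1315, 0.0455]
tool_rot: [179.7, 0.0, -21.0]
force: [-1.5, -6.9, 5.4]
grip_width: 0.0151
grasp_force: 30.0
```

Emit:
{"method": "play_rows", "body": {
  "steps": [
    [[0,-0.002,0,0,0,0,0.005],[0,-0.002,0,0,0,0,0.005],[0,0,0,0,0,0,0.005],[0,0,0,0,0,0,0.005],[0,0,0,0,0,0,0.005]]
  ]
}}

```text
time_s: 15.05
tool_pos: [0.5708, 0.1324, 0.0454]
tool_rot: [179.4, 0.1, -21.1]
force: [-4.8, -12.5, 8.1]
grip_width: 0.0152
grasp_force: 30.1
```

```bash
python3 - <<'E'
from h import *
c=read_camera("wrist");s=read_camera("side")
a=cv2.resize(s["frame"][150:260,220:370],(400,293),interpolation=cv2.INTER_CUBIC);b=c["frame"][:293,:400]
cv2.imwrite("pics/e.png",np.hstack([a,b])[:,:,::-1]);o=get_obs();print(o["time_s"],o["tool_pos"],o["force"])
E
```

```text
15.15 [0.57084129 0.13244748 0.04541843] [ -4.59473196 -11.79199439   9.64016197]
```

View pics/e.png

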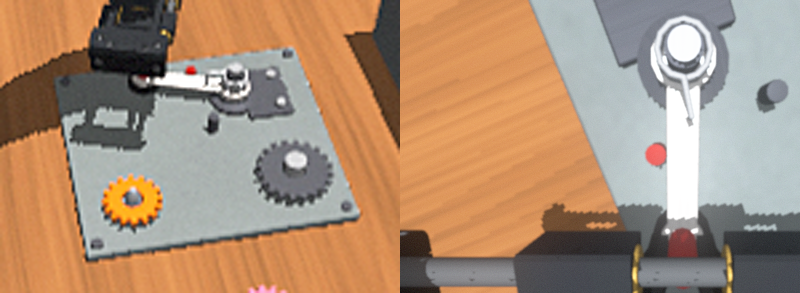

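The left half shows the sprocket flat on the stud at (132,200). The right half shows the arm's edge touching the red stop at (660,155), with the post held in the fingers.

```bash
python3 -c "
from cell import *
print(sign_off())"
```

```text
the job is handed in; nothing more can be done
None
```

I set the orange sprocket flat on the stud and let go, then swung the tensioner arm against the red stop; the fingers were still holding it there when I handed the job in at about 15 s (no verdict was returned).

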